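Feed a tube-carrier puck to the escapement stop

TASK

Load the tube-carrier puck into the small inclined feeder: stand it upright on the upper part of the chute, above the scribed line, and let go of it; then push it down along the chute floor, without lifting it, past the weak presence pin until it rests squarely against the steel face of the escapement stop, and press it home there for a moment with about 5 to 10 newtons (the stop must never feel more than 20). Leave the two vials standing where they are and back off, with the puck left resting against the stop.

Things in the scene. Friction and masses are not known exactly. Their poses are not given: they have to be found in the camera images.
- puck: the tube-carrier puck: a plain grey plastic disc, 40 mm in diameter and 36 mm tall, with a groove low on its side and a shallow round socket in its top; loose on the bench at the start, about 120 g (varies). Collides as a plain cylinder. Origin at the centre of its underside, z up its axis.
- chute: straight fixed aluminium chute on a stand (250 x 90 mm), 12 deg down along its x. Origin: floor surface, mid-width, open upper end; x down the slope, y across, z square to the floor, up. Open on top; 44 mm wide inside; walls 4 mm thick, 12 mm above the floor; black sensor blocks outside at x = 200 mm, lower than the walls. Scribed line at x = 90 mm. Friction holds a puck where it stands.
- stop: escapement stop: aluminium end bracket at the chute's lower end (origin: chute x = 250 mm, floor, mid-width; axes as the chute) carrying a rigid steel block, 12 mm thick, 40 wide, 33 tall, on a locked setting rod. The block's flat up-slope face is the stop: set anew each time, at chute x 198 to 230 mm, and not in these readings. Unsprung: force rises within a fraction of a mm of contact.
- pin (a joint): sprung brass presence pin, 7 mm thick, 17 mm above the floor in the middle of the block's face: 0 = standing 4 mm proud of the face, 0.004 m = pushed flush by a puck touching the face. Its spring gives only about 0.25 N, too weak to move a puck back.
- reagent_vial: bystander: small loose reagent bottle with a red cap, 29 mm in diameter, 56 mm tall, standing on the bench; origin at the centre of its underside. May stand in any of the three places of puck and vials.
- buffer_vial: bystander: small loose white bottle with a blue cap, 25 mm in diameter, 64 mm tall, standing on the bench; origin at the centre of its underside.
Not all that is in view belongs to the job. What is shaped like the puck but green is not meant.

How it is judged:
By the outcome, as a careful person would: the job done as asked, in the order asked, and still so for the second after the job is handed in, with the robot touching nothing.
It also fails if it takes over 61 s, if anything falls off the work surface, if the arm or the gripper's body presses on something with over 40 N, if the wrist force passes 120 N, or if a joint passes its speed limit or range.

ROBOT

A 6-joint arm with a two-finger parallel gripper is mounted at the origin on a cart in front of the work surface, level with it; the furniture and walls round the work are solid. World frame = base frame: x ahead of the robot, y to its left, z up, the work surface at z = 0. Lengths are in m, angles in rad, forces in N, time in s.
With the tool pointing down it reaches from about 0.375 to 0.925 m from the base axis. Payload 5.7 kg.
Tool frame: the origin (TCP) lies at the very end of the fingers, on their centre line; the grasp point (between the pads) lies robot.grasp_offset behind it (robot.grasp_offset is the distance from the TCP to the grasp point, in m); z points along the fingers, y is the line along which they close (so a half turn about z gives the same grasp; the last joint's range is limited). The gripper opens to 85 mm and grips with 20 to 120 N. Pads are 22 mm wide; open, the fingers measure 114 mm over their backs; the gripper's body (76 mm by 85 mm) begins 54 mm behind the grasp point. The pads swing forward as they close: fully open they stand 13 mm farther back than shut.
Start: joints at [1.209, 0.359, 1.51, -0, 1.272, -0.115], TCP at [0.147, 0.582, 0.231] pointing down, gripper open.
Joint ranges: [-2.97, 2.97], [-1.01, 2.36], [0.21, 2.38], [-0.96, 4.11], [0.2, 2.71], [-2.98, 2.98]. Speed limits (rad/s): [2.39, 2.39, 3.14, 3.14, 3.14, 3.14].

INTERFACE

Orientations are given as a unit quaternion [x, y, z, w].
In Python, from workcell import robot, eyes gives the robot as it stands.
- The arm moves only by the tool send_rows, never from a script. Its argument "deltas" is a list of rows, each a list of 2 entries, a list of its own where there are three numbers: the shift along the tool's x, y, z in mm, then the turn about the tool's z in degrees. A call has 1 to 5 rows; each row is the pose to reach, as a shift and turn from the pose commanded when the call began, along the tool's axes at that moment; what a row does not reach only later rows make up. A row lasts 1/10 s, in which the tool goes at most 50 mm and 8.59 degrees, less where a joint would pass 70% of its speed; a pose out of reach is approached as far as the arm can. A call with a gripper value outside its range is refused whole. "jaw" is the finger opening in mm, from 0 to 85.4, set as the call begins (left out, the last holds). The fingers move at their own pace and stop on an object; "force" is the grip in N (left out, the last holds). Time passes only in rows, so rows that repeat a pose let the fingers close. It gives the time, the measured TCP pose, the force, the opening and the grip force at its end, in the units of the state.
- robot.get_obs(): the state, without advancing time (a new reading comes with each control period).
- eyes.read_camera(name): name is "side" or "top"; returns (picture, depth): 384x512x3 uint8, red, green, blue; 384x512 float32, m along the optical axis (not along the pixel's ray), 0 where there is no reading.
- eyes.camera_info(name): a dict with "vfov" (degrees; the focal length in pixels is half the picture's height over the tangent of half this angle, whatever the lens; pixels are square), "cx", "cy" (the principal point, pixels), "pose" (4x4, takes a point from camera to world coordinates). Camera axes: x right, y down, z forward; pixel columns grow to the right and rows downward; lengths in m; the calibration is good to about 2 mm. A picture is of the moment at which its call begins. camera_info takes no time and is no camera call.
- robot.job_done(): hands the job in; it is judged then, once.
The state is a dict: "time_s": time; "q": joint angles; "joint_vel": joint speeds; "joint_efforts": joint torques, N m; "eef_pos": TCP position; "orientation": TCP orientation; "ft_force": force on the tool from outside, world axes, zero at the start; "torque": the same for the moment, N m; "opening": finger opening in m; "grasp_force": force on a finger pad.
Only numpy, scipy, OpenCV 4.12 (cv2) and the standard library are available. Lean on these libraries where they do the work, as an engineer would, in place of code of your own. Each camera call takes 0.05 s, during which the arm holds its last target. There are 200 camera calls.

## Working session

There is one attempt and no reset: what is moved stays moved. The work goes in short steps, Python scripts to look and compute and a tool call to move; the robot and the scene stay as the last step left them, time stands still between calls to the robot, and variables do not carry over. Pictures are saved under pics/ and viewed, at most 10 in all, crops included, and the job is handed in when it is done.

Besides the shell and the picture viewer there is one more tool, called after "Emit:" as name(argument=value, ...), one argument or row to a line, values as JSON. send_rows: Moves the arm, as the interface text tells. Its arguments: {"type":"object","properties":{"deltas":{"type":"array","items":{"type":"array"}},"jaw":{"type":"number"},"force":{"type":"number"}},"required":["deltas"]}

```bash
mkdir -p pics; ls
cat > h.py <<'E'
import numpy as np, cv2
from workcell import robot, eyes
def cam(n):
    i=eyes.camera_info(n); f=192/np.tan(np.radians(i['vfov'])/2)
    return f,i['cx'],i['cy'],np.array(i['pose'])
def shot(n):
    p,d=eyes.read_camera(n); np.savez(f'{n}.npz',p=p,d=d); return p,d
def cloud(n,d):
    f,cx,cy,T=cam(n); v,u=np.mgrid[:384,:512]
    P=np.stack([(u-cx)/f*d,(v-cy)/f*d,d],-1)
    return P@T[:3,:3].T+T[:3,3]
E
python3 - <<'E'
from h import *
print(robot.get_obs(), robot.grasp_offset)
ims=[]
for n in('side','top'):
    p,d=shot(n); print(n,eyes.camera_info(n)); cv2.imwrite(f'pics/{n}0.png',p[...,::-1])
E
```

```text
pics
{'time_s': 0.0, 'q': array([ 1.20886931e+00,  3.59505077e-01,  1.51146921e+00, -1.60128438e-08,
        1.27250399e+00, -1.15109194e-01]), 'joint_vel': array([ 0.000174  , -0.0008496 ,  0.00016948, -0.0001432 ,  0.00028321,
        0.0002814 ]), 'joint_efforts': array([ 2.28152217e-03, -5.27632999e+01, -2.78622508e+01, -1.10160039e-05,
        1.34186901e-02,  4.01733473e-06]), 'eef_pos': array([0.14635403, 0.58115219, 0.23043956]), 'orientation': array([ 1.23095847e-01,  9.92394339e-01, -9.16120941e-04, -2.22743849e-04]), 'ft_force': array([-0.04042934, -0.77419826, -0.33935957]), 'torque': array([ 0.00224268, -0.00550933,  0.02224423]), 'grasp_force': 0.0, 'opening': 0.08537558557099914} 0.0187
side {'vfov': 57.53348756798195, 'cx': 256.0575631227631, 'cy': 188.2229594303038, 'pose': array([[ 0.87172069, -0.25565441,  0.41802375, -0.00880208],
       [-0.48942488, -0.41284338,  0.76812995, -0.70881117],
       [-0.02379747, -0.874186  , -0.48500775,  0.57420598],
       [ 0.        ,  0.        ,  0.        ,  1.        ]])}
top {'vfov': 46.48858792983352, 'cx': 257.2047717464931, 'cy': 195.45094123394398, 'pose': array([[ 0.01016165, -0.99176239,  0.12768749,  0.31425679],
       [-0.9999436 , -0.00968387,  0.00436202,  0.07084541],
       [-0.00308958, -0.12772461, -0.99180486,  1.11638399],
       [ 0.        ,  0.        ,  0.        ,  1.        ]])}
```

View pics/side0.png

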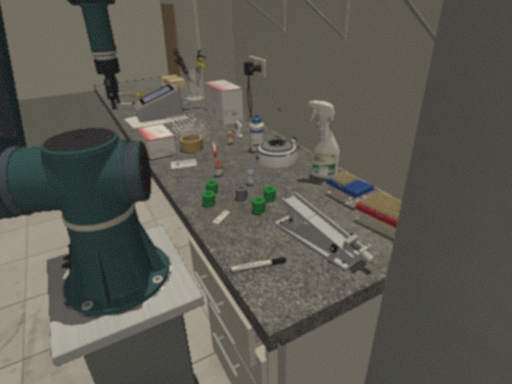

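View pics/top0.png

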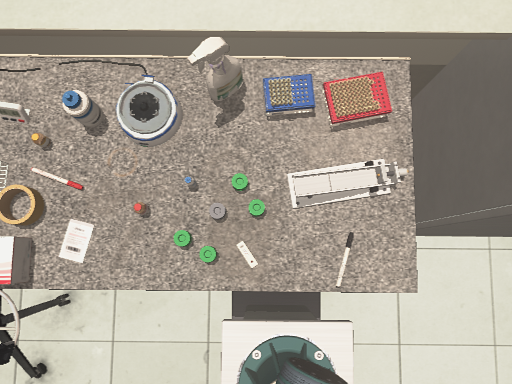

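The side view shows the puck at about (241,194), with green decoys around it and the chute at (325,230), its stop at the lower right. In the top view the grey puck is at (218,211), the red-capped vial at (139,208) and the blue-capped one at (188,181). The chute runs from (290,190) to (390,175), with the stop at about (380,175).

Run:
```python
from h import *
z=np.load('top.npz');p,d=z['p'],z['d'];W=cloud('top',d)
z2=np.load('side.npz');W2=cloud('side',z2['d'])
def blob(m,name,r=None):
    n,l,s,c=cv2.connectedComponentsWithStats(m.astype(np.uint8))
    for i in range(1,n):
        if s[i,4]>25: print(name,s[i],c[i].round(1),np.median(W[l==i],0).round(4), W[l==i][:,2].max().round(4))
def ray(u,v,h,n='top'):
    f,cx,cy,T=cam(n); r=T[:3,:3]@np.array([(u-cx)/f,(v-cy)/f,1]); return T[:3,3]+r*(h-T[2,3])/r[2]
# puck & vial: points higher than 25 mm
roi=np.zeros(d.shape,bool);roi[160:275,120:275]=1
blob(roi&(W[...,2]>.025)&(W[...,2]<.08)&(d>0),'hi')
print('bench z',np.median(W[220:280,300:330,2]), np.median(W2[230:260,240:255,2]))
# puck circle
print('puck rim ray', ray(218,211,.036))
# chute: heightmap rows
for v in (178,186,192): print(v,[(u,*(W[v,u]*1000).round(0)) for u in range(286,412,8)])
a=cv2.resize(p[150:215,280:415],None,fx=5.8,fy=5.8,interpolation=cv2.INTER_CUBIC)
b=cv2.resize(z2['p'][185:275,265:380],None,fx=6,fy=6,interpolation=cv2.INTER_CUBIC)
cv2.imwrite('pics/ca.png',a[...,::-1]);cv2.imwrite('pics/cb.png',b[...,::-1])
```

```text
hi [232 173  16  17 212] [239.5 181. ] [0.489  0.1193 0.0359] 0.0403
hi [184 176  12  11  97] [189.4 180.9] [0.4851 0.239  0.0514] 0.0644
hi [249 199  16  17 213] [256.5 207.1] [0.4252 0.078  0.0352] 0.0421
hi [134 202  13  12 127] [140.  207.6] [0.4195 0.3568 0.0459] 0.0585
hi [209 203  17  16 213] [217.1 210.4] [0.4165 0.1729 0.0353] 0.0405
hi [174 230  17  17 223] [181.9 237.8] [0.3484 0.2563 0.0352] 0.0421
hi [200 246  17  17 218] [207.6 253.7] [0.3108 0.1926 0.0355] 0.041
bench z 9.32404838164258e-05 0.00014521433647152193
puck rim ray [0.41437754 0.17034258 0.036     ]
178 [(286, np.float64(503.0), np.float64(3.0), np.float64(1.0)), (294, np.float64(491.0), np.float64(-11.0), np.float64(74.0)), (302, np.float64(492.0), np.float64(-31.0), np.float64(68.0)), (310, np.float64(493.0), np.float64(-50.0), np.float64(63.0)), (318, np.float64(494.0), np.float64(-70.0), np.float64(60.0)), (326, np.float64(495.0), np.float64(-90.0), np.float64(54.0)), (334, np.float64(497.0), np.float64(-110.0), np.float64(46.0)), (342, np.float64(496.0), np.float64(-129.0), np.float64(48.0)), (350, np.f
[... 1836 characters left out ...]
 (326, np.float64(459.0), np.float64(-87.0), np.float64(71.0)), (334, np.float64(461.0), np.float64(-108.0), np.float64(56.0)), (342, np.float64(467.0), np.float64(-135.0), np.float64(15.0)), (350, np.float64(468.0), np.float64(-156.0), np.float64(10.0)), (358, np.float64(468.0), np.float64(-176.0), np.float64(9.0)), (366, np.float64(468.0), np.float64(-196.0), np.float64(10.0)), (374, np.float64(465.0), np.float64(-209.0), np.float64(36.0)), (382, np.float64(468.0), np.float64(-235.0), np.float64(13.0)), (390, np.float64(469.0), np.float64(-257.0), np.float64(6.0)), (398, np.float64(470.0), np.float64(-278.0), np.float64(2.0)), (406, np.float64(471.0), np.float64(-299.0), np.float64(-1.0))]
```

View pics/ca.png

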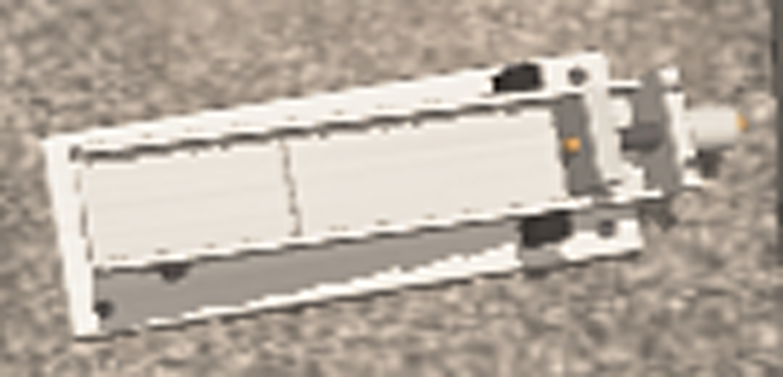

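View pics/cb.png

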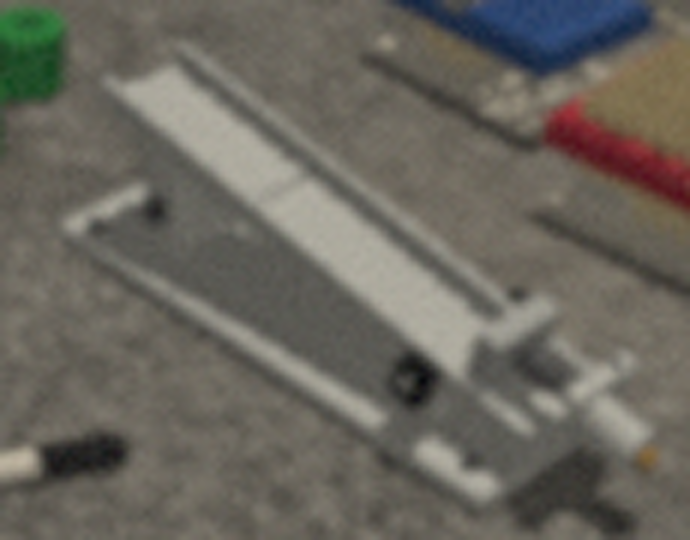

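The crops show the scribed line at about crop-top (290,185), the channel walls, the block's dark face with its brass pin at about (572,145), and its top to the right. Next I fit the chute frame.

Run:
```python
from h import *
z=np.load('top.npz');p,d=z['p'],z['d'];W=cloud('top',d)
f,cx,cy,T=cam('top')
S=5.8
full=lambda a,b:(280+(a+.5)/S-.5,150+(b+.5)/S-.5)
m=np.zeros(d.shape,np.uint8)
cv2.fillPoly(m,[np.array([full(110,170),full(530,118),full(530,195),full(115,245)]).round().astype(int)],1)
P=W[(m>0)&(d>0)]; 
for _ in range(5):
    A=np.c_[P[:,:2],np.ones(len(P))]; c=np.linalg.lstsq(A,P[:,2],rcond=None)[0]; r=P[:,2]-A@c; P=P[abs(r)<2.5*r.std()]
n=np.array([-c[0],-c[1],1]);n/=np.linalg.norm(n)
print('plane',c,'tilt',np.degrees(np.arccos(n[2])),'resid',r.std(),len(P),'downdir',np.degrees(np.arctan2(n[1],n[0])))
g=cv2.cvtColor(p,cv2.COLOR_RGB2GRAY)
for u in (300,320,340,360): print('col',u,[(v,int(g[v,u])) for v in range(163,200)])
for v in (176,180,184): print('row',v,[(u,int(g[v,u])) for u in list(range(286,298))+list(range(324,336))+list(range(370,388))])
```

```text
plane [-0.05555298  0.20644925  0.10273925] tilt 12.067760611245419 resid 0.0017249721583925321 995 downdir -74.93914892530681
col 300 [(163, 162), (164, 169), (165, 151), (166, 179), (167, 164), (168, 171), (169, 162), (170, 153), (171, 178), (172, 247), (173, 242), (174, 233), (175, 233), (176, 103), (177, 148), (178, 237), (179, 228), (180, 229), (181, 230), (182, 228), (183, 230), (184, 228), (185, 225), (186, 228), (187, 229), (188, 228), (189, 229), (190, 226), (191, 228), (192, 227), (193, 228), (194, 207), (195, 238), (196, 97), (197, 158), (198, 162), (199, 159)]
col 320 [(163, 145), (164, 174), (165, 173), (166, 157), (167, 146), (168, 188), (169, 245), (170, 241), (171, 212), (172, 240), (173, 113), (174, 138), (175, 239), (176, 232), (177, 230), (178, 229), (179, 230), (180, 230), (181, 230), (182, 228), (183, 228), (184, 230), (185, 230), (186, 231), (187, 227), (188, 227), (189, 228), (190, 226), (191, 227), (192, 240), (193, 188), (194, 119), (195, 162), (196, 160), (197, 153), (198, 153), (199, 154)]
col 340 [(163, 175), (164, 166), (165, 223), (166, 243), (167, 240),
[... 1670 characters left out ...]
, 229), (373, 230), (374, 230), (375, 232), (376, 227), (377, 167), (378, 117), (379, 122), (380, 123), (381, 123), (382, 119), (383, 159), (384, 226), (385, 222), (386, 222), (387, 215)]
row 184 [(286, 152), (287, 137), (288, 162), (289, 234), (290, 241), (291, 240), (292, 241), (293, 238), (294, 225), (295, 229), (296, 229), (297, 229), (324, 230), (325, 230), (326, 230), (327, 230), (328, 232), (329, 222), (330, 194), (331, 232), (332, 231), (333, 230), (334, 230), (335, 230), (370, 229), (371, 228), (372, 229), (373, 229), (374, 220), (375, 194), (376, 211), (377, 199), (378, 226), (379, 205), (380, 236), (381, 240), (382, 155), (383, 160), (384, 156), (385, 195), (386, 248), (387, 238)]
```

```bash
cat >> h.py <<'E'
C=np.array([-0.05555298,0.20644925,0.10273925]) # floor plane z=C.[x,y,1]
def hit(u,v,h=0,n='top'):
    f,cx,cy,T=cam(n); r=T[:3,:3]@np.array([(u-cx)/f,(v-cy)/f,1.]); o=T[:3,3]
    N=np.array([-C[0],-C[1],1]);k=np.linalg.norm(N);N/=k; D=C[2]/k+h
    return o+r*(D-N@o)/(N@r)
E
python3 - <<'E'
from h import *
us=[300,320,340,360]
E={'far top in':([175.5,172.6,170.5,167.8],.012),'far floor':([177.1,174.3,172.,169.2],0),'near out':([195.6,193.2,190.5,187.5],.012)}
# pixel boundary: value v + .5 convention approx
for k,(vs,h) in E.items():
    Q=np.array([hit(u,v,h) for u,v in zip(us,vs)]); q=np.polyfit(Q[:,1],Q[:,0],1)
    print(k,Q.round(4).tolist(),'dir deg',np.degrees(np.arctan(q[0])),'x at y=-.1',np.polyval(q,-.1), Q[:,0]-np.polyval(q,Q[:,1]))
for nm,u,v in (('line',328.9,176),('line',329.15,180),('line',329.9,184),('end',292.9,178.5),('face',375.7,176),('face',376.8,180)): print(nm,hit(u,v).round(4))
print('blk top', np.load('top.npz')['d'][174:182,380:388])
z=np.load('top.npz');W=cloud('top',z['d'])
for v in (170,174,177,180): print(v,(W[v,374:390]*1000).round(0).tolist())
E
```

```text
far top in [[0.4955, -0.0245, 0.0824], [0.5048, -0.0728, 0.0719], [0.5123, -0.1222, 0.0613], [0.5214, -0.1727, 0.0504]] dir deg -9.791286842245125 x at y=-.1 0.5088420856457807 [-2.90888854e-04  6.29543136e-04 -3.91212512e-04  5.25582304e-05]
far floor [[0.4938, -0.0256, 0.07], [0.5029, -0.0745, 0.0594], [0.511, -0.1245, 0.0486], [0.5204, -0.1756, 0.0376]] dir deg -9.967257840385114 x at y=-.1 0.5070388647471872 [-0.00012116  0.00036773 -0.00037169  0.00012512]
near out [[0.4476, -0.0241, 0.0852], [0.4551, -0.0721, 0.0748], [0.4635, -0.121, 0.0643], [0.4728, -0.1711, 0.0534]] dir deg -9.701905126616083 x at y=-.1 0.46025021152569956 [ 0.00036302 -0.00035444 -0.00036452  0.00035594]
line [ 0.4998 -0.0965  0.0551]
line [ 0.4899 -0.0969  0.0555]
line [ 0.4802 -0.0986  0.0557]
end [ 0.4897 -0.0085  0.0738]
face [ 0.5052 -0.2156  0.0302]
face [ 0.4953 -0.218   0.0302]
blk top [[1.0765123 1.0746251 1.0705041 1.0676163 1.0694991 1.0700688 1.0693625
  1.0847541]
 [1.0791082 1.0748979 1.0709625 1.0656328 1.0718185 1.068317  1.07395
  1.0827072]
 [1.0791972 1.0724263 1.0678658 1.0711794 1.0644
[... 1254 characters left out ...]
4.0], [503.0, -216.0, 29.0], [501.0, -217.0, 38.0], [502.0, -219.0, 37.0], [500.0, -219.0, 46.0], [500.0, -222.0, 47.0], [498.0, -221.0, 57.0], [498.0, -223.0, 58.0], [497.0, -224.0, 65.0], [314.0, 71.0, 1116.0], [498.0, -230.0, 59.0], [498.0, -233.0, 58.0], [498.0, -235.0, 59.0], [504.0, -247.0, 24.0], [504.0, -251.0, 22.0]]
180 [[495.0, -211.0, 32.0], [495.0, -214.0, 29.0], [495.0, -216.0, 31.0], [495.0, -218.0, 33.0], [495.0, -220.0, 34.0], [494.0, -221.0, 39.0], [493.0, -222.0, 44.0], [492.0, -222.0, 53.0], [491.0, -223.0, 59.0], [490.0, -224.0, 62.0], [491.0, -228.0, 58.0], [490.0, -230.0, 61.0], [490.0, -231.0, 63.0], [491.0, -234.0, 60.0], [496.0, -247.0, 26.0], [497.0, -251.0, 22.0]]
```

Emit:
send_rows(
  deltas=[
    [[-36,-33,0],6.6],
    [[-72,-66,0],13.2],
    [[-109,-99,0],19.8],
    [[-145,-132,0],26.4],
    [[-181,-165,0],33],
  ],
  jaw=64,
  force=30,
)

```text
time_s: 0.6
eef_pos: [0.2822, 0.3757, 0.231]
orientation: [0.402, 0.916, -0.0, -0.0]
ft_force: [-0.2, 0.3, -0.0]
opening: 0.064
grasp_force: 0.0
```

```bash
cat >> h.py <<'E'
from scipy.spatial.transform import Rotation as Ro
def go(x,y,z,yaw=9.8):
    o=robot.get_obs(); R=Ro.from_quat(o['orientation']).as_matrix()
    dl=R.T@(np.array([x,y,z])-o['eef_pos'])*1000
    a=np.degrees(np.arctan2(R[1,1],R[0,1]))-yaw
    print('delta mm',dl.round(1),'turn',round(a,2),'t',o['time_s'],'pos',o['eef_pos'].round(4),'F',o['ft_force'].round(2),'op',o['opening'])
E
python3 -c "
from h import *
go(.4168,.173,.09)"
```

```text
delta mm [-240.3  -38.2  141.1] turn 32.82 t 0.6 pos [0.2822 0.3757 0.231 ] F [-0.16  0.25 -0.  ] op 0.0639674125677868
```

Emit:
send_rows(
  deltas=[
    [[-48,-8,10],6.6],
    [[-95,-15,25],13.2],
    [[-140,-22,45],19.8],
    [[-183,-30,70],26.4],
    [[-215,-35,95],32.8],
  ],
)

```text
time_s: 1.1
eef_pos: [0.4036, 0.1941, 0.1357]
orientation: [0.645, 0.765, 0.0, 0.0]
ft_force: [0.9, 0.4, 0.4]
opening: 0.0639
grasp_force: 0.0
```

Run:
```python
from h import *
go(.4168,.173,.012)
ims=[]
p,d=shot('side');q,e=shot('top')
a=cv2.resize(p[120:230,190:290],None,fx=4,fy=4);b=cv2.resize(q[160:270,170:270],None,fx=4,fy=4)
cv2.imwrite('pics/s1.png',np.hstack([a,b])[...,::-1])
```

```text
delta mm [-23.    9.4 123.7] turn -0.07 t 1.1 pos [0.4036 0.1941 0.1357] F [0.93 0.4  0.42] op 0.06385264726808683
```

View pics/s1.png

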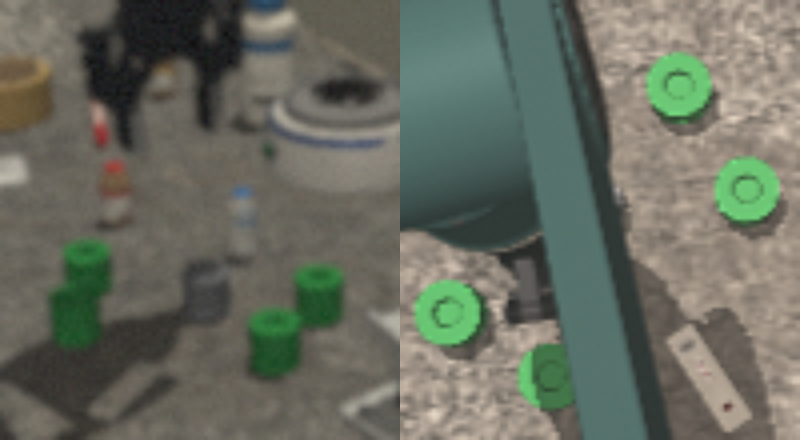

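The side crop shows the open fingers above the grey puck at about crop (205,290), with the vials standing clear. The arm hides the puck in the top view, so I descend on the measured position.

Emit:
send_rows(
  deltas=[
    [[-15,6,20],0],
    [[-23,9.4,50],0],
    [[-23,9.4,85],0],
    [[-23,9.4,110],0],
    [[-23,9.4,121.7],0],
  ],
)

```text
time_s: 1.7
eef_pos: [0.4141, 0.1754, 0.0129]
orientation: [0.642, 0.767, -0.001, -0.001]
ft_force: [-0.7, -0.1, -0.2]
opening: 0.0643
grasp_force: 0.0
```

Emit:
send_rows(
  deltas=[
    [[0,0,0],0],
    [[0,0,0],0],
  ],
)

```text
time_s: 1.9
eef_pos: [0.4156, 0.1756, 0.0149]
orientation: [0.642, 0.767, -0.0, -0.0]
ft_force: [0.6, 0.5, -0.9]
opening: 0.0642
grasp_force: 0.0
```

Run:
```python
from h import *
go(.4168,.173,.014)
p,d=shot('side')
a=cv2.resize(p[140:220,200:280],None,fx=6,fy=6)
cv2.imwrite('pics/s2.png',a[...,::-1])
```

```text
delta mm [-2.8  0.8  0.9] turn 0.32 t 1.9 pos [0.4156 0.1756 0.0149] F [ 0.56  0.5  -0.92] op 0.06416124683770257
```

View pics/s2.png

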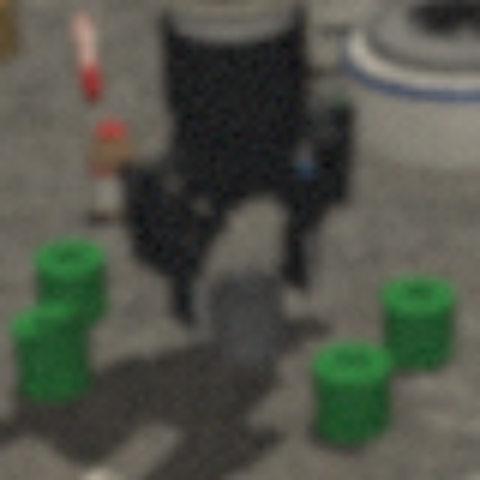

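The fingers straddle the puck at crop (245,320), with their tips roughly at its upper third. I go down 4 mm and centre slightly before closing.

Emit:
send_rows(
  deltas=[
    [[-2.5,0.8,4.5],0.3],
    [[-2.5,0.8,4.5],0.3],
  ],
)

```text
time_s: 2.15
eef_pos: [0.4174, 0.1728, 0.0105]
orientation: [0.644, 0.765, 0.0, 0.0]
ft_force: [-0.2, 0.2, -0.2]
opening: 0.0642
grasp_force: 0.0
```

Emit:
send_rows(
  deltas=[
    [[0,0,0],0],
    [[0,0,0],0],
    [[0,0,0],0],
    [[0,0,0],0],
    [[0,0,0],0],
  ],
  jaw=30,
  force=30,
)

```text
time_s: 2.65
eef_pos: [0.4169, 0.1728, 0.0106]
orientation: [0.644, 0.765, 0.0, 0.0]
ft_force: [-1.7, -0.9, 5.4]
opening: 0.039
grasp_force: 29.6
```

Run:
```python
from h import *
go(.480,-.0634,.13)
p,d=shot('side')
a=cv2.resize(p[140:220,200:280],None,fx=6,fy=6)
cv2.imwrite('pics/s3.png',a[...,::-1])
```

```text
delta mm [-243.5   22.2 -119.4] turn -0.04 t 2.65 pos [0.4169 0.1728 0.0106] F [-1.72 -0.93  5.39] op 0.039015472543099755
```

View pics/s3.png

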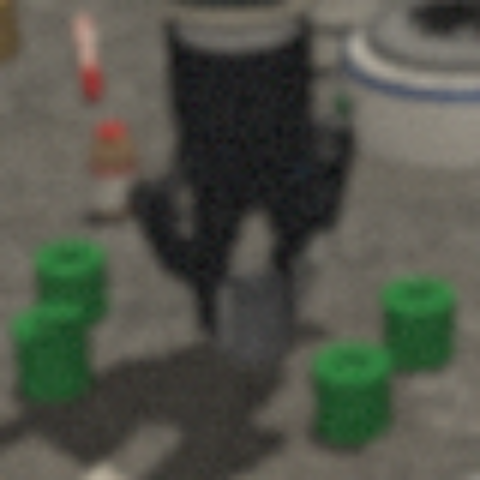

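The puck is gripped (39 mm, 29.6 N), at crop (250,320). Now I lift and carry it over the chute.

Emit:
send_rows(
  deltas=[
    [[0,0,-25],0],
    [[0,0,-60],0],
    [[-25,3,-95],0],
    [[-65,6,-117],0],
    [[-108,10,-119.5],0],
  ],
)

```text
time_s: 3.2
eef_pos: [0.4471, 0.0675, 0.1326]
orientation: [0.644, 0.765, 0.002, 0.002]
ft_force: [0.7, 0.6, -1.3]
opening: 0.0393
grasp_force: 30.8
```

Emit:
send_rows(
  deltas=[
    [[-45,4,0],0],
    [[-85,8,0],0],
    [[-115,10,0],0],
    [[-132,12,0],0],
    [[-135.5,12.2,0],0],
  ],
)

```text
time_s: 3.7
eef_pos: [0.4807, -0.0653, 0.1297]
orientation: [0.645, 0.764, 0.0, 0.001]
ft_force: [0.2, -0.0, -1.6]
opening: 0.039
grasp_force: 30.8
```

Emit:
send_rows(
  deltas=[
    [[0,0,0],0],
    [[0,0,0],0],
    [[0,0,0],0],
  ],
)

```text
time_s: 4.0
eef_pos: [0.4794, -0.0622, 0.1295]
orientation: [0.644, 0.765, -0.0, -0.0]
ft_force: [-0.1, 0.2, -0.5]
opening: 0.039
grasp_force: 30.8
```

Run:
```python
from h import *
go(.480,-.0634,.13)
p,d=shot('side');q,e=shot('top')
a=cv2.resize(p[165:275,265:380],None,fx=4.5,fy=4.5);b=cv2.resize(q[150:215,265:325],None,fx=4.5,fy=4.5)
c=np.zeros((a.shape[0],b.shape[1],3),np.uint8);c[:b.shape[0]]=b
cv2.imwrite('pics/s4.png',np.hstack([a,c])[...,::-1])
```

```text
delta mm [-1.3  0.4 -0.5] turn 0.03 t 4.0 pos [ 0.4794 -0.0622  0.1295] F [-0.09  0.16 -0.49] op 0.038955879279465006
```

View pics/s4.png

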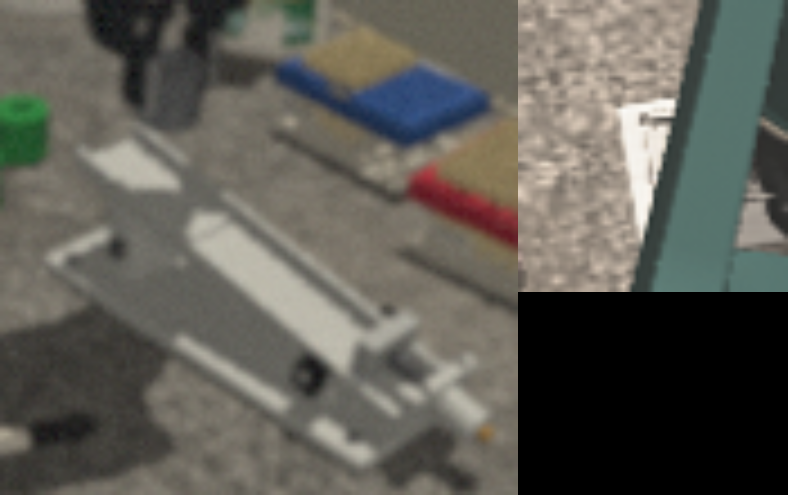

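```bash
cat >> h.py <<'E'
def proj(P,n='side'):
    f,cx,cy,T=cam(n); q=T[:3,:3].T@(np.array(P)-T[:3,3]); return np.array([cx+f*q[0]/q[2],cy+f*q[1]/q[2]])
O=np.array([.4709,-.0104,.0740]); h_=np.radians(-80.2);s=np.radians(12)
EX=np.array([np.cos(h_)*np.cos(s),np.sin(h_)*np.cos(s),-np.sin(s)]);EZ=np.array([np.cos(h_)*np.sin(s),np.sin(h_)*np.sin(s),np.cos(s)]);EY=np.cross(EZ,EX)
def ch(x,y,z): return O+(x*EX+y*EY+z*EZ)/1000
E
python3 - <<'E'
from h import *
p=np.load('side.npz')['p'];g=cv2.cvtColor(p,cv2.COLOR_RGB2GRAY)
k=lambda P:((proj(P)-[265,165])*4.5).round(0)
for nm,P in (('near top out up',ch(0,-26,12)),('far top out up',ch(0,26,12)),('far in floor up',ch(0,22,0)),('near in top up',ch(0,-22,12)),('line far',ch(90,22,0)),('line near',ch(90,-22,0)),('blk top l',ch(213,-20,33)),('blk top r',ch(213,20,33)),('blk bot l',ch(213,-20,0)),('far top out 190',ch(190,26,12)),('near top in 190',ch(190,-22,12))): print(nm,k(P),proj(P).round(1))
t=robot.get_obs()['eef_pos']
for dz in (-.0105,.0255): print('puck',k(t+[0,0,dz]))
# edges of puck at rows
for v in (180,184,188): print(v,g[v,292:320])
E
```

```text
near top out up [ 74. 146.] [281.4 197.5]
far top out up [135. 118.] [295.  191.3]
far in floor up [127. 135.] [293.2 195. ]
near in top up [ 79. 144.] [282.5 197. ]
line far [230. 218.] [316.  213.3]
line near [178. 245.] [304.6 219.4]
blk top l [357. 336.] [344.3 239.6]
blk top r [404. 306.] [354.9 232.9]
blk bot l [341. 378.] [340.7 249. ]
far top out 190 [368. 303.] [346.8 232.3]
near top in 190 [312. 337.] [334.3 240. ]
puck [165. 115.]
puck [168.  60.]
180 [65 41 29 32 38 61 77 88 73 63 61 60 60 59 58 64 62 59 54 67 74 63 55 57
 56 53 59 55]
184 [54 35 35 34 44 66 82 80 75 71 72 63 72 67 69 70 61 52 64 79 86 91 93 90
 94 84 83 83]
188 [ 96  81  62  52  53  72  86  83  72  66  68  69  72  71  64  68  63  82
 101 108 109 115 117 116 115 113 115 118]
```

Run:
```python
from h import *
G=np.mean([cv2.cvtColor(eyes.read_camera('side')[0],cv2.COLOR_RGB2GRAY).astype(float) for _ in range(8)],0)
np.save('G.npy',G)
for v in (182,184,186,188,190): print(v,G[v,293:315].round(0).astype(int))
for u in (300,302,304,306): print(u,G[186:200,u].round(0).astype(int))
t=robot.get_obs()['eef_pos'];print(t)
th=np.linspace(0,2*np.pi,181)
for z in (-.0105,.0255):
    q=np.array([proj(t+[.02*np.cos(a),.02*np.sin(a),z]) for a in th]); print(z,q.min(0).round(2),q.max(0).round(2), q[q[:,1].argmax()].round(2))
```

```text
182 [44 27 30 33 54 75 85 79 67 65 67 67 68 68 68 65 59 53 60 70 69 61]
184 [42 28 29 37 55 78 86 78 67 67 70 68 71 69 68 63 62 66 78 88 89 90]
186 [ 50  28  29  37  58  78  84  78  68  67  70  70  68  69  67  65  70  88
 105 113 115 118]
188 [ 82  65  49  49  67  82  84  76  70  67  69  72  71  66  66  64  75  92
 106 113 115 116]
190 [ 99  93  81  76  78  82  77  72  70  69  71  72  71  68  64  64  78  96
 110 111 116 115]
300 [ 78  76  76  78  72  68  68  81 111 137 143 128 107 105]
302 [ 67  70  67  71  69  70  75  77  90 107 124 137 134 118]
304 [ 70  70  72  70  72  73  73  79  94 106 112 119 133 146]
306 [ 69  68  66  68  68  69  72  82 100 115 116 115 115 124]
[ 0.48004258 -0.063337    0.12961801]
-0.0105 [294.39 186.98] [309.71 194.45] [302.56 194.45]
0.0255 [294.8 175. ] [310.41 182.15] [303.13 182.15]
```

Run:
```python
from h import *
G=np.load('G.npy')
L={'near_out_top':(-26,12),'near_in_top':(-22,12),'far_in_floor':(22,0),'far_in_top':(22,12),'far_out_top':(26,12)}
for x in (120,150,175):
    c0=proj(ch(x,-30,12)); c1=proj(ch(x,30,6)); n=61
    pr=[cv2.getRectSubPix(G.astype(np.float32),(1,1),tuple(map(float,c0+(c1-c0)*i/(n-1))))[0,0] for i in range(n)]
    d=(c1-c0);ld=np.linalg.norm(d);nn=d/ld
    # line direction
    out={}
    for k,(y,z) in L.items():
        P=proj(ch(x,y,z));l=proj(ch(x+10,y,z))-P
        # intersection with scan line
        A=np.array([d,-l]).T; out[k]=round(np.linalg.solve(A,P-c0)[0]*(n-1),1)
    print(x,'px/len',ld,out);print(np.array(pr).round(0).astype(int))
```

```text
120 px/len 16.712164944269098 {'near_out_top': np.float64(4.6), 'near_in_top': np.float64(9.1), 'far_in_floor': np.float64(44.9), 'far_in_top': np.float64(58.0), 'far_out_top': np.float64(62.3)}
[116 123 132 142 151 159 167 173 178 182 184 185 185 185 185 185 185 185
 185 185 185 185 185 185 185 185 185 185 185 185 185 186 186 186 185 185
 184 183 179 176 171 166 159 150 141 132 124 117 111 106 104 105 106 109
 116 122 129 134 138 141 143]
150 px/len 16.839465662563388 {'near_out_top': np.float64(4.6), 'near_in_top': np.float64(9.1), 'far_in_floor': np.float64(44.9), 'far_in_top': np.float64(58.0), 'far_out_top': np.float64(62.3)}
[119 127 137 146 155 163 170 176 180 182 184 185 186 186 186 186 186 185
 185 185 185 185 185 186 186 186 185 185 185 185 185 185 184 184 184 183
 181 179 175 171 165 158 150 142 134 126 119 113 108 104 101 100 106 112
 119 126 132 138 144 149 148]
175 px/len 16.951545591378 {'near_out_top': np.float64(4.6), 'near_in_top': np.float64(9.2), 'far_in_floor': np.float64(44.9), 'far_in_top': np.float64(58.0), 'far_out_top': np.float64(62.3)}
[120 129 138 147 157 165 171 176 179 183 185 186 186 186 185 185 185 184
 184 184 185 185 185 185 185 185 185 185 185 185 185 184 184 184 183 181
 179 176 172 167 161 154 146 137 129 121 114 109 105 102 101 104 108 113
 120 128 136 144 150 151 152]
```

Side camera, model and arm agree to about 1 mm. I descend in steps and watch the force.

Emit:
send_rows(
  deltas=[
    [[0,-0.7,12],0],
    [[0,-0.7,26],0],
    [[0,-0.7,33],0],
    [[0,-0.7,35],0],
    [[0,-0.7,35],0],
  ],
)

```text
time_s: 5.0
eef_pos: [0.4792, -0.0635, 0.0945]
orientation: [0.644, 0.765, -0.0, -0.0]
ft_force: [-0.1, -0.2, -0.8]
opening: 0.039
grasp_force: 30.8
```

Emit:
send_rows(
  deltas=[
    [[0,0,1.5],0],
    [[0,0,3],0],
    [[0,0,4.5],0],
    [[0,0,6],0],
    [[0,0,6],0],
  ],
)

```text
time_s: 5.5
eef_pos: [0.4792, -0.0635, 0.0885]
orientation: [0.644, 0.765, -0.0, -0.0]
ft_force: [0.2, -0.6, -0.8]
opening: 0.0389
grasp_force: 30.8
```

Emit:
send_rows(
  deltas=[
    [[0,0,1],0],
    [[0,0,2],0],
    [[0,0,3],0],
    [[0,0,4],0],
    [[0,0,4],0],
  ],
)

```text
time_s: 6.0
eef_pos: [0.4792, -0.0635, 0.0845]
orientation: [0.644, 0.765, -0.0, -0.0]
ft_force: [-0.5, -0.5, -0.2]
opening: 0.039
grasp_force: 30.8
```

Emit:
send_rows(
  deltas=[
    [[0,0,1],0],
    [[0,0,2],0],
    [[0,0,3],0],
    [[0,0,4],0],
    [[0,0,4],0],
  ],
)

```text
time_s: 6.5
eef_pos: [0.4792, -0.0635, 0.0805]
orientation: [0.644, 0.765, -0.0, -0.0]
ft_force: [-0.2, 0.4, -1.3]
opening: 0.0389
grasp_force: 30.8
```

Emit:
send_rows(
  deltas=[
    [[0,0,0.7],0],
    [[0,0,1.4],0],
    [[0,0,2],0],
    [[0,0,2],0],
  ],
)

```text
time_s: 6.9
eef_pos: [0.4793, -0.0635, 0.0785]
orientation: [0.644, 0.765, -0.0, -0.0]
ft_force: [0.4, 0.4, -2.0]
opening: 0.0391
grasp_force: 30.8
```

Emit:
send_rows(
  deltas=[
    [[0,0,0.5],0],
    [[0,0,1],0],
    [[0,0,1.5],0],
    [[0,0,1.5],0],
  ],
)

```text
time_s: 7.3
eef_pos: [0.4794, -0.0636, 0.0773]
orientation: [0.644, 0.765, -0.0, 0.0]
ft_force: [-0.6, 1.4, 3.0]
opening: 0.039
grasp_force: 31.2
```

Contact came at the predicted height. I lighten the grip, let the puck pivot a little, then release slowly.

Emit:
send_rows(
  deltas=[
    [[0,0,0.5],0],
    [[0,0,1],0],
    [[0,0,1.5],0],
    [[0,0,1.5],0],
  ],
  force=20,
)

```text
time_s: 7.7
eef_pos: [0.4796, -0.0639, 0.0767]
orientation: [0.644, 0.765, -0.0, 0.0]
ft_force: [-3.7, -1.1, 14.3]
opening: 0.0393
grasp_force: 32.4
```

Emit:
send_rows(
  deltas=[
    [[0,0,-1],0],
    [[0,0,-1],0],
  ],
)

```text
time_s: 7.9
eef_pos: [0.4795, -0.0637, 0.0771]
orientation: [0.644, 0.765, -0.0, 0.0]
ft_force: [-2.5, -0.3, 6.5]
opening: 0.0389
grasp_force: 31.5
```

Emit:
send_rows(
  deltas=[
    [[0,0,0],0],
    [[0,0,0],0],
    [[0,0,0],0],
  ],
  jaw=41,
)

```text
time_s: 8.2
eef_pos: [0.4792, -0.0635, 0.0764]
orientation: [0.644, 0.765, -0.0, -0.0]
ft_force: [0.5, 0.4, -0.9]
opening: 0.0409
grasp_force: 0.0
```

Emit:
send_rows(
  deltas=[
    [[0,0,0],0],
    [[0,0,0],0],
    [[0,0,0],0],
  ],
  jaw=54,
)

```text
time_s: 8.5
eef_pos: [0.4793, -0.0635, 0.0766]
orientation: [0.644, 0.765, -0.0, -0.0]
ft_force: [-0.2, 0.1, -0.0]
opening: 0.054
grasp_force: 0.0
```

Emit:
send_rows(
  deltas=[
    [[0,0,-10],0],
    [[0,0,-25],0],
    [[20,0,-45],0],
    [[45,0,-50],0],
    [[50,0,-50],0],
  ],
)

```text
time_s: 9.0
eef_pos: [0.4709, -0.0128, 0.1281]
orientation: [0.644, 0.765, 0.001, 0.001]
ft_force: [0.2, 0.0, 0.0]
opening: 0.0539
grasp_force: 0.0
```

Run:
```python
from h import *
go(*(ch(5,0,0)+[0,0,.01]))
p,d=shot('side')
a=cv2.resize(p[165:275,265:380],None,fx=5,fy=5)
cv2.imwrite('pics/s5.png',a[...,::-1])
```

```text
delta mm [-2.5  0.3 45.2] turn 0.02 t 9.0 pos [ 0.4709 -0.0128  0.1281] F [0.16 0.03 0.03] op 0.05391937727203982
```

View pics/s5.png

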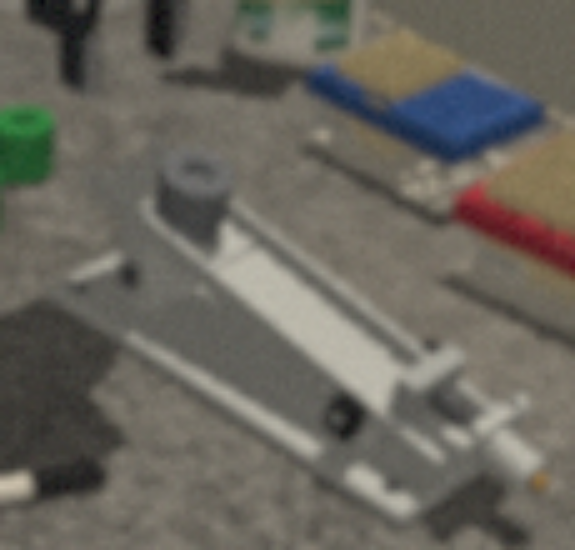

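The puck stands squarely in the channel, top centre at crop (195,172), and the gripper is clear. I check its chute x.

Run:
```python
from h import *
for x in (50,55,60,65): print(x,((proj(ch(x,0,36))-[265,165])*5).round(0), ((proj(ch(x+20,0,36))-[265,165])*5).round(0))
d=np.load('side.npz')['d'];W=cloud('side',d)
m=np.zeros(d.shape,bool);m[194:206,296:313]=1
L=(W-O)@np.array([EX,EY,EZ]).T*1000
k=m&(abs(L[...,2]-36)<5)&(d>0)
print(k.sum(),np.median(L[k],0),np.percentile(L[k],[3,97],axis=0))
```

```text
50 [187. 163.] [214. 184.]
55 [194. 169.] [221. 190.]
60 [200. 174.] [227. 195.]
65 [207. 179.] [234. 201.]
127 [59.79999501 -2.2714109  36.33814399] [[ 41.06820269 -20.05820619  31.18344921]
 [ 76.51908146  16.28598102  38.60754547]]
```

Run:
```python
from h import *
go(*(ch(12,-.7,0)+[0,0,.009]))
```

```text
delta mm [-9.3 -0.1 47. ] turn 0.06 t 9.05 pos [ 0.4707 -0.013   0.1275] F [-0.95  0.35  0.34] op 0.053844412527226077
```

Emit:
send_rows(
  deltas=[
    [[0,0,0],0],
    [[-4,0,5],0],
    [[-9,0,10],0],
    [[-9,0,15],0],
    [[-9,0,20],0],
  ],
  jaw=0,
  force=30,
)

```text
time_s: 9.55
eef_pos: [0.4722, -0.0237, 0.1057]
orientation: [0.645, 0.764, -0.0, -0.0]
ft_force: [0.8, -0.3, 0.3]
opening: -0.0001
grasp_force: 0.0
```

Emit:
send_rows(
  deltas=[
    [[0,0,5],0],
    [[0,0,12],0],
    [[0,0,18],0],
    [[0,0,23],0],
    [[0,0,26],0],
  ],
)

```text
time_s: 10.05
eef_pos: [0.4721, -0.023, 0.08]
orientation: [0.644, 0.765, -0.0, -0.0]
ft_force: [0.2, 0.4, -0.2]
opening: 0.0001
grasp_force: 0.0
```

Emit:
send_rows(
  deltas=[
    [[0,0,0],0],
    [[0,0,0],0],
  ],
)

```text
time_s: 10.25
eef_pos: [0.4724, -0.0231, 0.0806]
orientation: [0.644, 0.765, -0.0, 0.0]
ft_force: [0.2, 0.4, 0.4]
opening: 0.0
grasp_force: 0.0
```

Run:
```python
from h import *
go(*(ch(12,-.7,0)+[0,0,.009]))
print((( robot.get_obs()['eef_pos']-O)@np.array([EX,EY,EZ]).T*1000).round(1))
```

```text
delta mm [ 1.  -0.1  0.1] turn -0.03 t 10.25 pos [ 0.4724 -0.0231  0.0806] F [0.19 0.4  0.42] op 3.5093792926488924e-05
[11.1 -0.6  9.2]
```

Emit:
send_rows(
  deltas=[
    [[-2.93,0,0.62],0],
    [[-5.87,0,1.25],0],
    [[-8.8,0,1.87],0],
    [[-11.74,0,2.49],0],
    [[-14.67,0,3.12],0],
  ],
)

```text
time_s: 10.75
eef_pos: [0.4749, -0.0379, 0.0775]
orientation: [0.644, 0.765, -0.0, 0.0]
ft_force: [-0.2, 0.6, 0.1]
opening: -0.0
grasp_force: 0.2
```

Emit:
send_rows(
  deltas=[
    [[-2.93,0,0.62],0],
    [[-5.87,0,1.25],0],
    [[-8.8,0,1.87],0],
    [[-11.74,0,2.49],0],
    [[-14.67,0,3.12],0],
  ],
)

```text
time_s: 11.25
eef_pos: [0.4774, -0.0522, 0.0743]
orientation: [0.644, 0.765, -0.0, -0.0]
ft_force: [0.1, 0.4, 0.0]
opening: 0.0003
grasp_force: 0.4
```

```bash
cat >> h.py <<'E'
def where():
    o=robot.get_obs(); print('chute xyz',((o['eef_pos']-O)@np.array([EX,EY,EZ]).T*1000).round(2),'F along',(o['ft_force']@np.array([EX,EY,EZ]).T).round(2),o['time_s'])
E
python3 - <<'E'
from h import *
where(); p,d=shot('side')
a=cv2.resize(p[165:275,265:380],None,fx=5,fy=5)
cv2.imwrite('pics/s6.png',a[...,::-1])
E
```

```text
chute xyz [41.32 -0.73  9.11] F along [-0.41  0.16 -0.04] 11.25
```

View pics/s6.png

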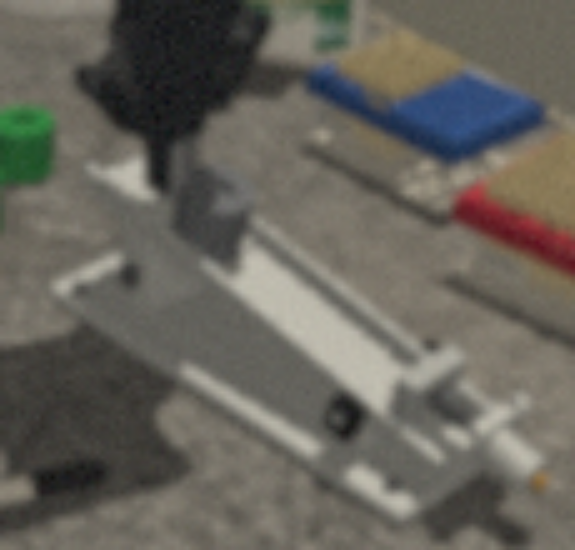

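The puck stays upright and is being pushed squarely, at crop (212,215). I continue down the chute.

Emit:
send_rows(
  deltas=[
    [[-3.9,0,0.83],0],
    [[-7.8,0,1.66],0],
    [[-11.7,0,2.49],0],
    [[-15.6,0,3.32],0],
    [[-19.6,0,4.16],0],
  ],
)

```text
time_s: 11.8
eef_pos: [0.4807, -0.0717, 0.0701]
orientation: [0.644, 0.765, -0.0, 0.0]
ft_force: [0.6, 0.3, 0.8]
opening: -0.0003
grasp_force: 0.3
```

Emit:
send_rows(
  deltas=[
    [[-3.9,0,0.83],0],
    [[-7.8,0,1.66],0],
    [[-11.7,0,2.49],0],
    [[-15.6,0,3.32],0],
    [[-19.6,0,4.16],0],
  ],
)

```text
time_s: 12.3
eef_pos: [0.484, -0.091, 0.066]
orientation: [0.644, 0.765, -0.0, 0.0]
ft_force: [-0.3, 0.9, -0.1]
opening: -0.0001
grasp_force: 0.3
```

Emit:
send_rows(
  deltas=[
    [[-3.9,0,0.83],0],
    [[-7.8,0,1.66],0],
    [[-11.7,0,2.49],0],
    [[-15.6,0,3.32],0],
    [[-19.6,0,4.16],0],
  ],
)

```text
time_s: 12.8
eef_pos: [0.4874, -0.1103, 0.0618]
orientation: [0.644, 0.765, -0.0, 0.0]
ft_force: [-1.1, -0.0, 0.4]
opening: 0.0
grasp_force: 0.3
```

Emit:
send_rows(
  deltas=[
    [[-3.9,0,0.83],0],
    [[-7.8,0,1.66],0],
    [[-11.7,0,2.49],0],
    [[-15.6,0,3.32],0],
    [[-19.6,0,4.16],0],
  ],
)

```text
time_s: 13.3
eef_pos: [0.4907, -0.1296, 0.0577]
orientation: [0.644, 0.765, -0.0, 0.0]
ft_force: [0.6, 0.5, 0.4]
opening: 0.0001
grasp_force: 0.3
```

Run:
```python
from h import *
where()
d=np.mean([shot('side')[1] for _ in range(3)],0);W=cloud('side',d);L=(W-O)@np.array([EX,EY,EZ]).T*1000
k=(abs(L[...,2]-36)<3)&(abs(L[...,1])<22)&(L[...,0]>100)&(L[...,0]<205)
print('puck top',k.sum(),np.median(L[k],0),np.percentile(L[k],[3,97],axis=0))
k=(abs(L[...,2]-33)<3)&(abs(L[...,1])<18)&(L[...,0]>205)&(L[...,0]<250);print('blk',k.sum(),np.percentile(L[k],[3,50,97],axis=0))
```

```text
chute xyz [121.57  -0.8    9.16] F along [-0.52  0.65  0.35] 13.3
puck top 151 [151.99699672  -4.79967309  36.61078383] [[117.69574009 -19.3074483   33.57935629]
 [172.03851849  15.72840051  38.02046186]]
blk 56 [[215.02848901 -16.68150577  30.85992477]
 [221.54401454   0.69920182  33.80797262]
 [226.30082302  16.79166693  34.98743911]]
```

Emit:
send_rows(
  deltas=[
    [[-3.9,0,0.83],0],
    [[-7.8,0,1.66],0],
    [[-11.7,0,2.49],0],
    [[-15.6,0,3.32],0],
    [[-19.6,0,4.16],0],
  ],
)

```text
time_s: 13.95
eef_pos: [0.494, -0.149, 0.0535]
orientation: [0.644, 0.765, -0.0, 0.0]
ft_force: [-0.3, 1.3, 0.5]
opening: -0.0002
grasp_force: 0.2
```

Emit:
send_rows(
  deltas=[
    [[-1.96,0,0.42],0],
    [[-3.91,0,0.83],0],
    [[-5.87,0,1.25],0],
    [[-7.8,0,1.66],0],
    [[-9.3,0,1.98],0],
  ],
)

```text
time_s: 14.45
eef_pos: [0.4956, -0.1579, 0.0516]
orientation: [0.644, 0.765, -0.0, 0.0]
ft_force: [-0.7, 0.1, -0.1]
opening: 0.0001
grasp_force: 0.2
```

Emit:
send_rows(
  deltas=[
    [[-0.8,0,0.17],0],
    [[-1.6,0,0.34],0],
    [[-2.4,0,0.51],0],
    [[-3.2,0,0.68],0],
    [[-4,0,0.85],0],
  ],
)

```text
time_s: 14.95
eef_pos: [0.4962, -0.1617, 0.0507]
orientation: [0.644, 0.765, -0.0, -0.0]
ft_force: [-0.9, -0.3, -0.4]
opening: 0.0002
grasp_force: 0.2
```

Run:
```python
from h import *
where()
d=np.mean([shot('side')[1] for _ in range(4)],0);W=cloud('side',d);L=(W-O)@np.array([EX,EY,EZ]).T*1000
k=(abs(L[...,2]-36)<3)&(abs(L[...,1])<12)&(L[...,0]>165)&(L[...,0]<240)
print(np.sort(L[k][:,0]).round(0).astype(int))
```

```text
chute xyz [154.92  -0.82   9.15] F along [ 0.19 -0.95 -0.39] 14.95
[168 170 170 170 170 171 171 171 171 172 172 173 173 174 174 174 175 175
 175 176 177 177 177 178 178 178 178 179 179 179 179 180 180 181 181 182
 183 183 184 185 185 186 186 187 188 190 190 191 192 192 193 194 194 195
 196 196 196 196 197 198 198 199 199 199 199 200 200 200 200 201 201 202
 202 202 203 203 203 203 204 204 204 205 205 205 206 206 206 206 207 215
 215 215 215 216 217 217 217 217 217 218 218 219 219 219 220 220 221 221
 221 221 222 222 222 222 223 223 224 224 224 225 225 226 226]
```

Emit:
send_rows(
  deltas=[
    [[-0.8,0,0.17],0],
    [[-1.6,0,0.34],0],
    [[-2.4,0,0.51],0],
    [[-3.2,0,0.68],0],
    [[-3.9,0,0.83],0],
  ],
)

```text
time_s: 15.65
eef_pos: [0.4969, -0.1656, 0.0499]
orientation: [0.644, 0.765, -0.0, -0.0]
ft_force: [0.7, -0.5, -0.3]
opening: 0.0
grasp_force: 0.3
```

Emit:
send_rows(
  deltas=[
    [[-0.25,0,0.05],0],
    [[-0.5,0,0.1],0],
    [[-0.75,0,0.16],0],
    [[-0.75,0,0.16],0],
  ],
)

```text
time_s: 16.05
eef_pos: [0.497, -0.1663, 0.0498]
orientation: [0.644, 0.765, -0.0, -0.0]
ft_force: [-0.1, 1.1, 0.6]
opening: -0.0004
grasp_force: 0.3
```

Emit:
send_rows(
  deltas=[
    [[-0.25,0,0.05],0],
    [[-0.5,0,0.1],0],
    [[-0.7,0,0.15],0],
    [[-0.7,0,0.15],0],
  ],
)

```text
time_s: 16.45
eef_pos: [0.4971, -0.167, 0.0496]
orientation: [0.644, 0.765, -0.0, 0.0]
ft_force: [0.3, 1.0, 1.2]
opening: -0.0001
grasp_force: 0.3
```

Emit:
send_rows(
  deltas=[
    [[-0.25,0,0.05],0],
    [[-0.5,0,0.1],0],
    [[-0.7,0,0.15],0],
    [[-0.7,0,0.15],0],
  ],
)

```text
time_s: 16.85
eef_pos: [0.4972, -0.1677, 0.0495]
orientation: [0.644, 0.765, -0.0, 0.0]
ft_force: [0.8, 0.2, 0.5]
opening: 0.0003
grasp_force: 0.3
```

Emit:
send_rows(
  deltas=[
    [[-0.25,0,0.05],0],
    [[-0.5,0,0.1],0],
    [[-0.7,0,0.15],0],
    [[-0.7,0,0.15],0],
  ],
)

```text
time_s: 17.25
eef_pos: [0.4974, -0.1684, 0.0493]
orientation: [0.644, 0.765, -0.0, 0.0]
ft_force: [1.0, 1.2, 1.0]
opening: -0.0003
grasp_force: 0.3
```

Emit:
send_rows(
  deltas=[
    [[-0.25,0,0.05],0],
    [[-0.5,0,0.1],0],
    [[-0.7,0,0.15],0],
    [[-0.7,0,0.15],0],
  ],
)

```text
time_s: 17.65
eef_pos: [0.4974, -0.1689, 0.0492]
orientation: [0.644, 0.765, 0.0, -0.0]
ft_force: [-0.5, 2.4, 0.1]
opening: 0.0001
grasp_force: 1.0
```

Emit:
send_rows(
  deltas=[
    [[-0.15,0,0.03],0],
    [[-0.3,0,0.06],0],
    [[-0.3,0,0.06],0],
  ],
)

```text
time_s: 17.95
eef_pos: [0.4974, -0.169, 0.0491]
orientation: [0.644, 0.765, 0.0, -0.0]
ft_force: [-0.4, 3.6, 2.5]
opening: -0.0002
grasp_force: 1.9
```

Emit:
send_rows(
  deltas=[
    [[-0.15,0,0.03],0],
    [[-0.3,0,0.06],0],
    [[-0.3,0,0.06],0],
  ],
)

```text
time_s: 18.25
eef_pos: [0.4974, -0.1691, 0.0491]
orientation: [0.644, 0.765, 0.0, -0.0]
ft_force: [-1.3, 5.8, 2.3]
opening: 0.0002
grasp_force: 2.9
```

Emit:
send_rows(
  deltas=[
    [[-0.12,0,0.03],0],
    [[-0.25,0,0.05],0],
    [[-0.25,0,0.05],0],
    [[-0.25,0,0.05],0],
    [[-0.25,0,0.05],0],
  ],
)

```text
time_s: 18.75
eef_pos: [0.4974, -0.1692, 0.049]
orientation: [0.645, 0.765, 0.0, -0.001]
ft_force: [-0.2, 5.6, 4.1]
opening: -0.0003
grasp_force: 3.4
```

Emit:
send_rows(
  deltas=[
    [[0,0,0],0],
    [[0,0,0],0],
    [[0,0,0],0],
    [[0,0,0],0],
    [[0,0,0],0],
  ],
)

```text
time_s: 19.25
eef_pos: [0.4974, -0.1692, 0.049]
orientation: [0.644, 0.765, 0.0, -0.0]
ft_force: [-0.6, 6.4, 3.9]
opening: -0.0003
grasp_force: 3.4
```

Run:
```python
from h import *
where()
d=np.mean([shot('side')[1] for _ in range(4)],0);W=cloud('side',d);L=(W-O)@np.array([EX,EY,EZ]).T*1000
k=(abs(L[...,2]-36)<3)&(abs(L[...,1])<12)&(L[...,0]>190)&(L[...,0]<240)
print(np.sort(L[k][:,0]).round(0).astype(int))
where()
```

```text
chute xyz [162.66  -0.94   9.05] F along [-7.04  0.53  2.51] 19.25
[190 191 191 192 193 194 194 195 197 198 198 199 200 200 201 202 203 203
 203 204 204 204 205 205 206 206 206 206 207 207 207 208 208 209 209 209
 210 210 210 210 210 211 211 211 211 212 213 213 214 214 215 215 215 216
 216 216 217 217 217 218 218 219 219 220 220 220 220 220 221 222 222 222
 223 223 224 224 224 225 225 225 225 225 226 226]
chute xyz [162.63  -0.93   9.05] F along [-6.63  0.06  1.63] 19.45
```

It presses home with about 7 N at the predicted place. Now I back off up the slope, then lift.

Emit:
send_rows(
  deltas=[
    [[0.5,0,-0.1],0],
    [[1.5,0,-0.3],0],
    [[4,0,-0.85],0],
    [[10,0,-2.1],0],
    [[18,0,-3.8],0],
  ],
)

```text
time_s: 19.95
eef_pos: [0.4947, -0.1522, 0.0529]
orientation: [0.645, 0.765, -0.0, 0.0]
ft_force: [-0.1, 0.2, 0.4]
opening: -0.0
grasp_force: 0.0
```

Emit:
send_rows(
  deltas=[
    [[10,0,-10],0],
    [[20,0,-30],0],
    [[30,0,-60],0],
    [[40,0,-95],0],
    [[50,0,-120],0],
  ],
)

```text
time_s: 20.45
eef_pos: [0.4863, -0.1019, 0.1754]
orientation: [0.644, 0.765, 0.0, 0.001]
ft_force: [0.2, -0.2, -0.4]
opening: 0.0003
grasp_force: 0.0
```

Emit:
send_rows(
  deltas=[
    [[30,-20,0],0],
    [[70,-50,0],0],
    [[80,-60,0],0],
    [[80,-60,0],0],
    [[80,-60,0],0],
  ],
)

```text
time_s: 20.95
eef_pos: [0.4144, -0.0343, 0.1735]
orientation: [0.644, 0.765, 0.0, 0.001]
ft_force: [0.6, -0.1, -0.0]
opening: -0.0002
grasp_force: 0.0
```

Run:
```python
from h import *
where()
X=[shot('side') for _ in range(4)];d=np.mean([x[1] for x in X],0);W=cloud('side',d);L=(W-O)@np.array([EX,EY,EZ]).T*1000
k=(abs(L[...,2]-36)<4)&(abs(L[...,1])<12)&(L[...,0]>150)&(L[...,0]<240)
print(np.sort(L[k][:,0]).round(0).astype(int), 'top z by x',[L[k&(abs(L[...,0]-x)<4)][:,2].mean().round(1) for x in (180,190,200,208)])
t=cloud('top',shot('top')[1])
for n,x,y in(('blue',.485,.239),('red',.4195,.3568)):
    m=(np.hypot(t[...,0]-x,t[...,1]-y)<.03)&(t[...,2]>.03)&(t[...,2]<.09); m2=(np.hypot(W[...,0]-x,W[...,1]-y)<.03)&(W[...,2]>.03); print(n,m.sum(),np.median(t[m],0),m2.sum(),W[m2][:,2].max())
```

```text
chute xyz [ -7.09 -59.77 100.22] F along [ 0.17  0.61 -0.01] 20.95
[176 176 177 177 177 177 178 179 179 179 179 180 180 181 181 182 182 183
 183 183 183 184 184 185 186 186 186 186 187 187 188 188 188 188 189 190
 190 191 191 193 194 194 195 195 196 197 197 198 199 199 200 200 200 201
 201 203 203 203 203 204 204 204 205 205 205 206 206 206 207 207 207 208
 208 208 209 209 210 210 210 211 211 212 212 212 212 213 213 213 213 214
 214 215 215 215 216 216 217 217 217 218 218 218 219 219 219 220 220 220
 220 221 221 222 222 222 223 223 223 223 224 225 225 225 225 225 226 226] top z by x [np.float64(36.7), np.float64(35.7), np.float64(36.3), np.float64(36.8)]
blue 95 [0.48447312 0.23894903 0.05150206] 69 0.5196808189948146
red 122 [0.42001455 0.35732672 0.04661994] 62 0.1529031065517143
```

The puck stands flat and continuous with the block face, and the vials are where they were. I hand the job in.

```bash
python3 -c "
from h import *
print(robot.job_done())"
```

```text
the job is handed in; nothing more can be done
None
```

The puck was released above the scribed line, pushed down to the stop, pressed home with about 7 N and left resting against the block face; both vials stand where they were, the arm is clear, and I handed the job in at about 21 s.

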